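# Snap the retaining clip onto the pump shaft with the fork tool

## Task

Take the cranked fork tool from its rest and use it to push the split retaining clip along its track, sideways onto the upright pump shaft, until it snaps fully home in the shaft groove; only the fork may touch the clip, never the gripper or the arm. Then put the fork back in its rest the way it stood, let go of it, and leave the other things on the bench where they are.

Things in the scene. Friction and masses are not known exactly. Their poses are not given: they have to be found in the camera images.
- fork: Fork tool, about 0.16 kg: flat steel fork blade, black straight handle cranked to it. Origin under the bend; x the way the blade points, z up when the blade lies flat. The handle rises leaning BACK 30 deg from z, along (-0.5, 0, 0.866); section 20 mm (y) by 16 mm, flat sides. Pinch it by the sides, fingers pointing down along the handle (tilted 30 deg), with 60 N or more so it does not twist.
- fork_grip (a point): Middle of the grip zone on the fork's handle, on its centre line, 78 mm along the handle from the blade; the handle's upper end is 37 mm farther. Axes as body fork. From here fork_tip lies at (+69, 0, -67.5) mm in those axes.
- fork_tip (a point): Middle between the two square prong ends of the fork, half-way up its 6 mm thickness (lower face 3 mm below). Blade 40 mm long, 40 mm wide, lying back (-x) from here; prongs 12 mm wide, 16 mm apart, 14 mm long. The prong ends push on the clip's back bar; pushing turns the tip a little down in the grip. Polished, oiled. Axes as body fork.
- rest_seat (a point): Where fork_grip sits when the fork stands in its rest (loose fit, within about 6 mm); the fork's axes then agree with this point's (x the way the blade points, z up). Fixed grey rest: blade floor 70.5 mm below this point (20 mm above the table), sloping backrest under the handle's lower 45 mm, cheeks 28 mm apart up to 42 mm below, 7 mm lip 5 mm ahead of the prongs. In and out straight up and down.
- clip: Loose flat steel split clip, about 40 g, 7 mm thick, origin under the centre of its bore, open side to its +x, z its upward normal. It lies flat in the track before the shaft, open side to the shaft. Straight back bar 48 mm wide (y) and 9 mm deep; two springy arms reach round to 12.6 mm ahead of the centre.
- clip_mid (a point): Centre of the clip's bore, half-way up its 7 mm thickness. The rear face of the back bar, the one to push, lies 20 mm behind (-x). Axes as body clip.
- groove (a point): On the upright shaft's axis, where clip_mid lies when home (within 1 mm); z up, x the way to push. Shaft 30 mm thick; groove 22 mm thick, 10 mm high, from 3.5 mm below this point (flush with the track floor) to 6.5 above. The arms meet the shaft with clip_mid 19 mm short of here, are widest at 10 mm, then spring shut by themselves; takes 8 to 11 N.
- fixture: Fixed, axes as groove, origin on the table under the shaft axis. Track: flat floor 60 mm above the table, 64 mm wide, from 107 mm before the axis to 35 beyond; rails 6 mm high, 52 mm apart, 105 to 20 mm before it. A 20 mm thick frame plate (y within 10 mm) overhangs to 66 mm before the axis, 145 to 230 mm above the table: an upright gripper on the handle hits it, one leaning 30 deg clears it.
- driver_mid (a point): Bystander: middle of a screwdriver with black handle, lying. Leave alone.
- spacer: Bystander: steel spacer ring, 42 mm outside, 12 mm high, origin under its centre. Leave alone.
- coupling: Bystander: steel three-jaw coupling half, 38 mm wide, 38 mm high, origin under its centre. Leave alone.
- bushing: Bystander: flanged brass bushing, 40 mm wide, 32 mm high, origin under its centre. Leave alone.
- carton: Bystander: closed carton 75 x 110 x 45 mm, origin under its centre. Leave alone.
- grease: Bystander: white closed jar, 64 mm wide, 75 mm high, origin under its centre. Leave alone.
Things that resemble listed ones, but are neither listed nor needed, are in the scene too. What is shaped like the fork but yellow is not meant.

How it is judged:
By the outcome, as a careful person would: the job done as asked, in the order asked, and still so for the second after the job is handed in, with the robot touching nothing.
It also fails if it takes over 67 s, if anything falls off the work surface, if the arm or the gripper's body presses on something with over 40 N, if the wrist force passes 120 N, or if a joint passes its speed limit or range.

## Robot

A 6-joint arm with a two-finger parallel gripper is mounted at the origin on the work surface. World frame = base frame: x ahead of the robot, y to its left, z up, the work surface at z = 0. Lengths are in m, angles in rad, forces in N, time in s.
With the tool pointing down it reaches from about 0.35 to 0.975 m from the base axis. Payload 4.9 kg.
Tool frame: the origin (TCP) lies at the very end of the fingers, on their centre line; the grasp point (between the pads) lies 19 mm behind it; z points along the fingers, x is the direction in which the jaws open and shut, and the axes are right-handed (so a half turn about z gives the same grasp; the last joint's range is limited). The gripper opens to 85 mm and grips with 20 to 120 N. Pads are 22 mm wide; open, the fingers measure 114 mm over their backs; the gripper's body (76 mm by 85 mm) begins 54 mm behind the grasp point. The pads swing forward as they close: fully open they stand 13 mm farther back than shut.
Start: joints at [-1.317, 0.053, 1.613, -0, 1.476, -0.119], TCP at [0.228, -0.582, 0.231] pointing down, gripper open.
Joint ranges: [-3.01, 3.01], [-1.01, 2.22], [0.06, 2.58], [-1.02, 4.17], [0.09, 2.62], [-3.14, 3.14]. Speed limits (rad/s): [2.57, 2.57, 3.14, 3.14, 3.14, 3.14].

## Interface

Orientations are given as [roll, pitch, yaw] about the fixed x, y, z axes, in that order (R = Rz(yaw) Ry(pitch) Rx(roll)).
In Python, from cell import robot, capture, workorder, finder gives the robot as it stands.
- The arm moves only by the shell command python3 -m pendant 'ROWS' [FORCE]. ROWS is JSON, one flat list of numbers, 7 for each row, row after row: the shift along the tool's x, y, z in mm, then the turn, a rotation vector about the tool's x, y, z in degrees, then the finger opening in mm, from 0 to 85.4. In form: [tx, ty, tz, ax, ay, az, jaw, tx, ty, tz, ax, ay, az, jaw, ...]. A call has 1 to 20 rows; each row shifts and turns the commanded pose from where the row before left it, along the tool's axes as they then stand; what a row does not reach is not made up. A row lasts 1/8 s, in which the tool goes at most 62.5 mm and 10.7 degrees, less where a joint would pass 70% of its speed; a pose out of reach is approached as far as the arm can. A call is refused whole if a number of a shift passes 62.5 or a number of a turn 10.7, either way. A call with a gripper value outside its range is refused whole. The fingers move at their own pace and stop on an object; FORCE is the grip in N (left out, the last holds). Time passes only in rows, so rows that do not move let the fingers close. It gives the time, the measured TCP pose, the force and the opening at its end, in the units of the state.
- robot.get_obs(): the state, without advancing time (a new reading comes with each control period).
- capture(name): name is "scene" or "side" or "wrist"; returns a dict with "color" (400x640x3 uint8, blue, green, red), "depth" (400x640 float32, m along the optical axis (not along the pixel's ray), 0 where there is no reading), "intrinsics" (3x3 intrinsics, pixels), "R" (3x3) and "t" (3): a world point X has camera coordinates R X + t. Camera axes: x right, y down, z forward; pixel columns grow to the right and rows downward; lengths in m; the calibration is good to about 2 mm. The wrist camera is an equidistant fisheye: a pixel r from the principal point sees the ray r / f radians off the axis. A picture is of the moment at which its call begins.
- workorder.close_job(): hands the job in, once; it reports no verdict.
Trained networks look in a picture, given as the dict that the camera call returned (one of the last four; its "shot" number tells which), for a name from the list of things; names that differ only in an ending like _2 or _b are one class to them, and where a whole thing is asked for, a point or a joint stands for the part that bears it (a point fixed in the world has none). Each returns a list of dicts, best first, with "p" (0 to 1); they miss things now and then, are a little off and sometimes report something else, mostly with a low value. They report only what shows in the picture. A call takes as long as a camera call. They do not tell look-alikes from the thing itself.
- finder.search_frame(picture, name): "position" ([x, y, z] in m, in world coordinates, good to about 4 mm: the middle of the surface that is visible of it).
The state is a dict: "time_s": time; "q": joint angles; "qd": joint speeds; "joint_torque": joint torques, N m; "tcp_pos": TCP position; "ee_rot": TCP orientation; "ft_force": force on the tool from outside, world axes, zero at the start; "wrist_torque": the same for the moment, N m; "finger_gap": opening from 0.0 (shut) to 1.0 (fully open).
Only numpy, scipy, OpenCV 4.12 (cv2) and the standard library are available. Lean on these libraries where they do the work, as an engineer would, in place of code of your own. Each camera call takes 0.05 s, during which the arm holds its last target.

## Working session

There is one attempt and no reset: what is moved stays moved. The work goes in short steps, Python scripts to look and compute and a shell command to move; the robot and the scene stay as the last step left them, time stands still between calls to the robot, and variables do not carry over. Pictures are saved under pics/ and viewed, and the job is handed in when it is done.

```bash
ls; mkdir -p pics; python3 - <<'E'
from cell import robot, capture, workorder, finder
import cv2,numpy as np
o=robot.get_obs();print(o)
for n in ["scene","side","wrist"]:
    c=capture(n);cv2.imwrite(f"pics/{n}0.png",c["color"]);np.savez(f"pics/{n}0.npz",**{k:v for k,v in c.items() if k!='shot'})
    print(n,c["intrinsics"].tolist(),c["R"].round(3).tolist(),c["t"].round(3).tolist())
    if n!="wrist":
        for k in ["fork","clip","fixture","fork_grip","fork_tip","clip_mid","groove"]:
            try: print(k,[(np.round(d["position"],3).tolist(),round(d["p"],2)) for d in finder.search_frame(c,k)][:4])
            except Exception as e: print(k,e)
E
```

```text
pics
{'time_s': 0.0, 'q': array([-1.31702146e+00,  5.33694256e-02,  1.61431152e+00, -1.90379243e-05,
        1.47601657e+00, -1.18966768e-01]), 'qd': array([ 0.00051127, -0.00215584, -0.00127756, -0.00071906, -0.00138038,
       -0.0008921 ]), 'joint_torque': array([-1.12815364e-03, -3.93680334e+01, -3.70177174e+01, -3.07545424e-04,
        7.03406346e-03, -8.84938970e-06]), 'tcp_pos': array([ 0.22746033, -0.58145705,  0.23004478]), 'ee_rot': array([-3.14136165e+00,  2.09223539e-03, -1.19805263e+00]), 'ft_force': array([0.26245673, 0.11551434, 0.58052835]), 'wrist_torque': array([ 0.00776921, -0.02224522,  0.04316397]), 'finger_gap': 0.9996124373026849}
scene [[389.5645002680227, 0.0, 320.45617010421284], [0.0, 389.5645002680227, 201.68954539924965], [0.0, 0.0, 1.0]] [[-0.801, 0.598, 0.002], [0.5, 0.672, -0.546], [-0.328, -0.437, -0.838]] [0.421, -0.219, 1.43]
fork [([0.485, 0.256, 0.038], 0.83), ([0.43, 0.125, 0.036], 0.57), ([0.637, 0.194, 0.054], 0.56)]
clip [([0.615, -0.19, 0.066], 0.5)]
fixture [([0.681, -0.186, 0.059], 0.56)]
fork_grip [([0.638, 0.196, 0.059], 0.91), ([0.482, 0
[... 478 characters left out ...]
6), ([0.624, 0.187, 0.057], 0.83), ([0.475, 0.242, 0.034], 0.66), ([0.441, 0.002, 0.026], 0.48)]
clip [([0.616, 0.176, 0.02], 0.5), ([0.615, -0.197, 0.069], 0.43)]
fixture [([0.668, -0.21, 0.059], 0.68)]
fork_grip [([0.426, 0.124, 0.042], 0.72), ([0.474, 0.247, 0.036], 0.69), ([0.626, 0.19, 0.059], 0.6)]
fork_tip [([0.627, 0.183, 0.059], 0.82), ([0.471, 0.25, 0.038], 0.61), ([0.427, 0.118, 0.04], 0.55)]
clip_mid [([0.628, 0.189, 0.062], 0.2)]
groove [([0.662, -0.209, 0.063], 0.89)]
wrist [[309.70691628693146, 0.0, 320.60611173832456], [0.0, 309.70691628693146, 205.45736869951838], [0.0, 0.0, 1.0]] [[0.364, -0.931, 0.0], [-0.895, -0.35, 0.277], [-0.258, -0.101, -0.961]] [-0.625, -0.036, 0.38]
```

View pics/scene0.png

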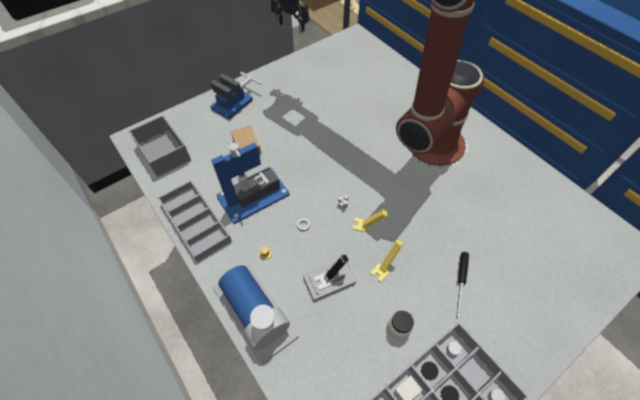

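View pics/side0.png

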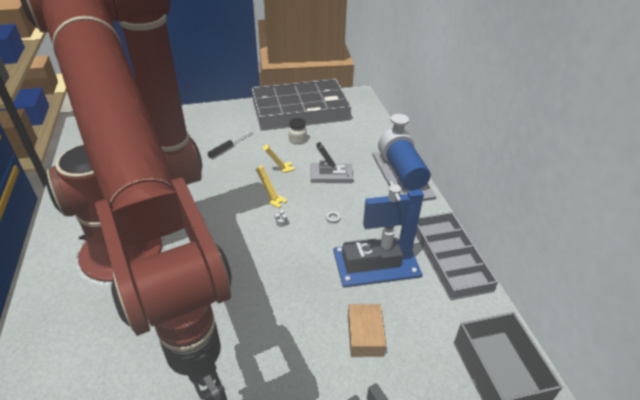

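View pics/wrist0.png

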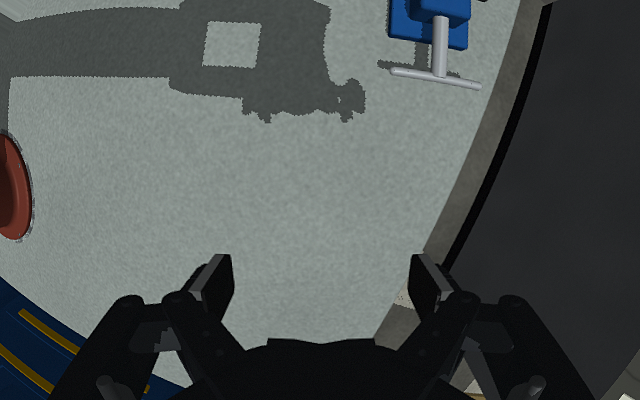

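Candidates: the black-handled fork in the grey rest (scene px 338,270; side px 327,157), the yellow fork at (371,220) and the yellow fork at (388,260). By the description I choose the black one in the rest, and check it in a crop.

```bash
cat > h.py <<'E'
import numpy as np,cv2
def load(n): return dict(np.load(f"pics/{n}.npz"))
def cloud(c):
    K=c["intrinsics"];d=c["depth"];v,u=np.mgrid[:400,:640]
    P=np.stack([(u-K[0,2])/K[0,0]*d,(v-K[1,2])/K[1,1]*d,d],-1)
    return (P-c["t"])@c["R"]
def proj(c,X):
    p=c["R"]@np.array(X)+c["t"];K=c["intrinsics"];return K[0,0]*p[0]/p[2]+K[0,2],K[1,1]*p[1]/p[2]+K[1,2]
E
python3 - <<'E'
from h import *
a=load("scene0");b=load("side0")
def crop(c,u,v,w,h,s): return cv2.resize(c["color"][v:v+h,u:u+w],None,fx=s,fy=s,interpolation=cv2.INTER_CUBIC)
cv2.imwrite("pics/c1.png",np.hstack([crop(a,295,240,75,65,5),crop(b,295,130,75,65,5)]))
cv2.imwrite("pics/c2.png",np.hstack([crop(a,205,140,95,90,4),crop(b,325,185,105,90,4)]))
E
```

```text
(no output)
```

View pics/c1.png

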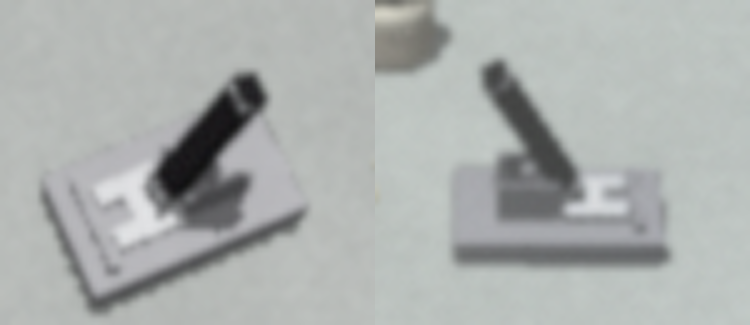

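View pics/c2.png

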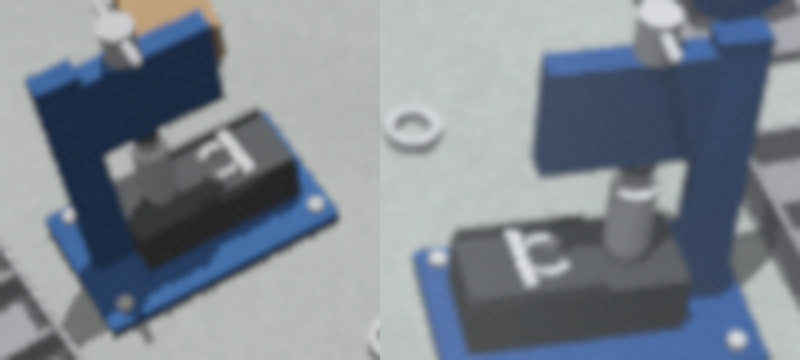

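```bash
python3 - <<'E'
from h import *
for n in ["scene0","side0"]:
    c=load(n);P=cloud(c)
    tab=P[(abs(P[...,2])<.02)&(P[...,0]>.4)&(P[...,0]<.6)&(abs(P[...,1])<.3)];print(n,"table z",np.median(tab[:,2]))
    def box(x0,x1,y0,y1,z0,z1):
        m=(P[...,0]>x0)&(P[...,0]<x1)&(P[...,1]>y0)&(P[...,1]<y1)&(P[...,2]>z0)&(P[...,2]<z1);return m
    m=box(.54,.72,.12,.26,.012,.03);Q=P[m];r=cv2.minAreaRect((Q[:,:2]*1000).astype(np.float32));print("rest base",len(Q),r)
    m=box(.54,.72,.12,.26,.045,.2);Q=P[m];print("high",len(Q));
    mu=Q.mean(0);u,s,vt=np.linalg.svd(Q-mu);print(mu,vt[0]*np.sign(vt[0,2]),Q[:,2].max(),Q[Q[:,2].argmax()])
    m=box(.5,.8,-.32,-.08,.052,.075);Q=P[m];r=cv2.minAreaRect((Q[:,:2]*1000).astype(np.float32));print("track",len(Q),r)
    # plate top
    m=box(.5,.85,-.32,-.08,.215,.25);Q=P[m];r=cv2.minAreaRect((Q[:,:2]*1000).astype(np.float32));print("platetop",len(Q),r,np.median(Q[:,2]))
    # base blue
    m=box(.5,.85,-.32,-.05,.006,.02);Q=P[m];r=cv2.minAreaRect((Q[:,:2]*1000).astype(np.float32));print("base",len(Q),r)
    # bright silver in clip
    g=c["color"].min(2);m=box(.5,.8,-.32,-.08,.055,.08)&(g>150);Q=P[m];print("clip",len(Q),Q.mean(0) if len(Q) else 0)
    m=box(.54,.72,.12,.26,.012,.045)&(g>190);Q=P[m];print("blade",len(Q),Q.mean(0) if len(Q) else 0)
E
```

```text
scene0 table z -0.0006495666419950274
rest base 956 ((637.0739135742188, 193.34835815429688), (81.91651153564453, 135.047607421875), 77.49534606933594)
high 271
[0.61866827 0.20100545 0.0846215 ] [-0.45318407  0.05449563  0.88974964] 0.127655242617122 [0.60239101 0.20789499 0.12765524]
track 750 ((660.1116943359375, -195.84762573242188), (68.55686950683594, 177.8509979248047), 86.06107330322266)
platetop 412 ((681.5057983398438, -187.50965881347656), (44.39284896850586, 135.20169067382812), 87.2761001586914) 0.2289308471471016
base 1161 ((691.9249267578125, -186.9824676513672), (232.28915405273438, 342.5460205078125), 83.17418670654297)
clip 63 [ 0.61727063 -0.19489379  0.06461409]
blade 120 [0.66274917 0.18642625 0.02449746]
side0 table z -0.0008971563271007145
rest base 581 ((635.61328125, 189.77325439453125), (85.9141616821289, 134.2923126220703), 77.06262969970703)
high 208
[0.61329305 0.1903821  0.08147673] [-0.39088457  0.1381159   0.91001827] 0.12563353937635346 [0.60065294 0.19981787 0.12563354]
track 1164 ((659.2716064453125, -198.50613403320312), (70.26889038085938, 176.99490356445312), 85.74394989013672)
platetop 612 ((680.545654296875, -202.39390563964844), (32.769100189208984, 136.47955322265625), 82.37909698486328) 0.2284092302339683
base 1778 ((700.2477416992188, -205.83990478515625), (228.18019104003906, 299.24432373046875), 89.99320220947266)
clip 98 [ 0.61666573 -0.19411336  0.06458739]
blade 50 [0.66346317 0.18920404 0.02298656]
```

```bash
cat >> h.py <<'E'
from scipy.spatial.transform import Rotation as Ro
def tool(o): return Ro.from_euler('xyz',o["ee_rot"]).as_matrix(),np.array(o["tcp_pos"])
def delta(o,Rt,pt):
    """tool-frame shift mm (in current tool axes) and rotvec deg"""
    R,p=tool(o);return (R.T@(np.array(pt)-p)*1000).round(1),np.degrees(Ro.from_matrix(R.T@Rt).as_rotvec()).round(2)
def graspR(yaw,s=1,lean=30):
    c,sn=np.cos(np.radians(lean)),np.sin(np.radians(lean))
    z=np.array([sn,0,-c]);x=np.array([0,s,0.]);y=np.cross(z,x)
    return Ro.from_euler('z',yaw).as_matrix()@np.stack([x,y,z],1)
E
python3 - <<'E'
from h import *
from cell import robot
o=robot.get_obs();R,p=tool(o);c=load("wrist0")
print("cam in tool",R.T@(-c["R"].T@c["t"]-p)*1000); print(c["R"]@R)
for s in (1,-1):
    Rt=graspR(np.radians(-12.5),s); print(s,delta(o,Rt,[.5,.2,.3]))
E
```

```text
cam in tool [-9.24743457e-02 -7.03347662e+01 -1.43698997e+02]
[[ 9.99999925e-01 -1.72405464e-04 -3.47353386e-04]
 [ 6.93810694e-05  9.60825418e-01 -2.77154309e-01]
 [ 3.81528879e-04  2.77154264e-01  9.60825358e-01]]
1 (array([-629.1, -538.5,  -68.7]), array([ -11.57,   38.01, -141.87]))
-1 (array([-629.1, -538.5,  -68.7]), array([29.11,  8.86, 33.07]))
```

The crop confirms it: black handle, steel blade, grey rest. The clip lies silver on the track with its open side to the shaft. Next I move to a survey pose before the fixture.

```bash
python3 -m pendant '[-29,-38.5,-5,0,0,0,85, -29,-38.5,-5,0,0,0,85, -29,-38.5,-5,0,0,0,85, -29,-38.5,-5,0,0,0,85, -29,-38.5,-5,0,0,0,85, -29,-38.5,-5,0,0,0,85, -29,-38.5,-5,0,0,0,85, -29,-38.5,-5,0,0,0,85, -29,-38.5,-5,0,0,0,85, -29,-38.5,-5,0,0,0,85, 0,0,0,0,0,0,85]'
python3 - <<'E'
from h import *
from cell import robot
o=robot.get_obs();print(o["q"])
print(delta(o,graspR(np.radians(-4),1),[.49,-.17,.27]))
E
```

```text
time_s: 2.22
tcp_pos: [0.4818, -0.1695, 0.282]
ee_rot: [-3.141, -0.001, -1.193]
ft_force: [-0.5, 0.5, 0.4]
finger_gap: 0.995
[-4.84362283e-01 -2.50839483e-01  1.81156392e+00  3.96473309e-04
  1.57975201e+00  7.08870254e-01]
(array([ 3.5, -7.5, 12. ]), array([  -9.1 ,   40.03, -149.72]))
```

```bash
python3 -m pendant '[3.5,-7.5,12,-0.61,2.67,-9.98,85, 0,0,0,-0.61,2.67,-9.98,85, 0,0,0,-0.61,2.67,-9.98,85, 0,0,0,-0.61,2.67,-9.98,85, 0,0,0,-0.61,2.67,-9.98,85, 0,0,0,-0.61,2.67,-9.98,85, 0,0,0,-0.61,2.67,-9.98,85, 0,0,0,-0.61,2.67,-9.98,85, 0,0,0,-0.61,2.67,-9.98,85, 0,0,0,-0.61,2.67,-9.98,85, 0,0,0,-0.61,2.67,-9.98,85, 0,0,0,-0.61,2.67,-9.98,85, 0,0,0,-0.61,2.67,-9.98,85, 0,0,0,-0.61,2.67,-9.98,85, 0,0,0,-0.61,2.67,-9.98,85, 0,0,0,0,0,0,85, 0,0,0,0,0,0,85]'
cat >> h.py <<'E'
def snap(name,tag):
    from cell import capture
    c=capture(name);cv2.imwrite(f"pics/{tag}.png",c["color"]);np.savez(f"pics/{tag}.npz",**{k:v for k,v in c.items() if k!='shot'});return c
def fcloud(c):
    K=c["intrinsics"];d=c["depth"];v,u=np.mgrid[:400,:640]
    a=(u-K[0,2])/K[0,0];b=(v-K[1,2])/K[1,1];r=np.hypot(a,b)+1e-9
    t=np.tan(np.minimum(r,1.5));P=np.stack([a/r*t*d,b/r*t*d,d],-1)
    return (P-c["t"])@c["R"]
def fproj(c,X):
    p=c["R"]@np.array(X)+c["t"];K=c["intrinsics"];h=np.hypot(p[0],p[1]);th=np.arctan2(h,p[2])
    return K[0,0]*th*p[0]/h+K[0,2],K[1,1]*th*p[1]/h+K[1,2]
E
python3 - <<'E'
from h import *
from cell import robot
o=robot.get_obs();print(o["q"])
print(delta(o,graspR(np.radians(-4),1),[.49,-.17,.27]))
c=snap("wrist","w1")
E
```

```text
time_s: 4.35
tcp_pos: [0.4886, -0.1728, 0.2693]
ee_rot: [2.619, -0.0, 1.492]
ft_force: [0.3, -0.0, -0.1]
finger_gap: 0.994
[-0.6276207  -0.58032522  2.13052997  0.289502    1.15087848 -2.17930364]
(array([ 2.9,  1.4, -0. ]), array([-0.06,  0.24, -0.43]))
```

View pics/w1.png

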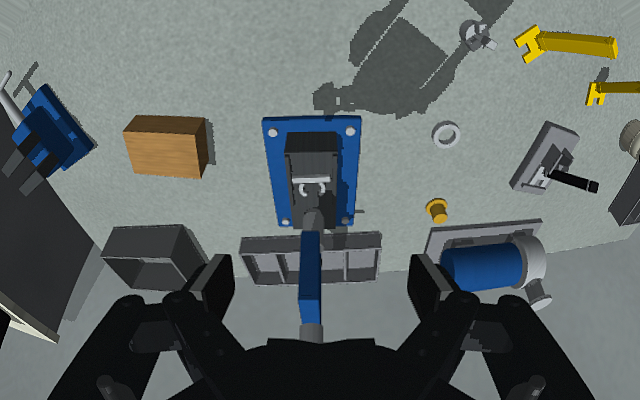

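```bash
python3 - <<'E'
from h import *
c=load("w1");P=fcloud(c);g=c["color"].astype(int)
cr=c["color"][105:240,250:375];cv2.imwrite("pics/w1c.png",cv2.resize(cr,None,fx=4.4,fy=4.4,interpolation=cv2.INTER_CUBIC))
def rect(m,t):
    Q=P[m];print(t,len(Q),cv2.minAreaRect((Q[:,:2]*1000).astype(np.float32)),Q[:,2].mean().round(4))
x,y,z=P[...,0],P[...,1],P[...,2];reg=(x>.45)&(x<.85)&(abs(y+.19)<.12)
tab=(abs(z)<.01)&(x>.4)&(x<.65)&(abs(y)<.35);print(np.median(z[tab]))
rect(reg&(z>.003)&(z<.02)&(g[...,0]-g[...,2]>50),"blue base")
rect(reg&(z>.056)&(z<.0725)&(x<.67),"track")
for zz in (.0565,.0625,.066,.069): 
    m=reg&(abs(z-zz)<.0015)&(x<.67);print(zz,m.sum())
m=reg&(z>.055)&(z<.08)&(g.min(2)>150);rect(m,"clip");np.set_printoptions(suppress=True,precision=4)
vu=np.argwhere(m);print(vu.min(0),vu.max(0))
# rail/track edges: bin along x
T=reg&(z>.056)&(z<.0725)&(x<.68)
for x0 in np.arange(.57,.68,.01):
    k=T&(abs(x-x0)<.005);print(x0.round(3),k.sum(),np.percentile(y[k],[1,99]) if k.sum() else 0, np.percentile(z[k],[10,50,90]) if k.sum() else 0)
E
```

```text
0.001010416335307105
blue base 4650 ((658.0718383789062, -196.98452758789062), (128.94268798828125, 210.8634033203125), 86.52694702148438) 0.0146
track 3002 ((621.0574951171875, -194.56939697265625), (64.14230346679688, 101.23299407958984), 86.56021881103516) 0.0627
0.0565 75
0.0625 1032
0.066 543
0.069 301
clip 249 ((617.3930053710938, -191.5093994140625), (37.631065368652344, 44.45112609863281), 20.92460823059082) 0.0678
[177 292] [195 329]
0.57 259 [-0.2231 -0.1606] [0.0568 0.0601 0.0622]
0.58 369 [-0.2227 -0.1603] [0.0601 0.0612 0.0667]
0.59 334 [-0.2229 -0.1607] [0.0602 0.0613 0.0667]
0.6 311 [-0.2237 -0.1626] [0.0603 0.0612 0.067 ]
0.61 438 [-0.2243 -0.1634] [0.061  0.0671 0.0685]
0.62 187 [-0.2253 -0.1633] [0.0607 0.0665 0.0679]
0.63 284 [-0.2264 -0.1638] [0.0603 0.0616 0.0675]
0.64 205 [-0.2255 -0.1641] [0.0604 0.0613 0.0671]
0.65 251 [-0.2278 -0.1645] [0.0601 0.0611 0.0671]
0.66 224 [-0.2251 -0.1649] [0.0604 0.0612 0.0623]
0.67 241 [-0.2286 -0.1668] [0.0602 0.0612 0.0644]
0.68 65 [-0.2291 -0.1672] [0.0601 0.0606 0.0616]
```

View pics/w1c.png

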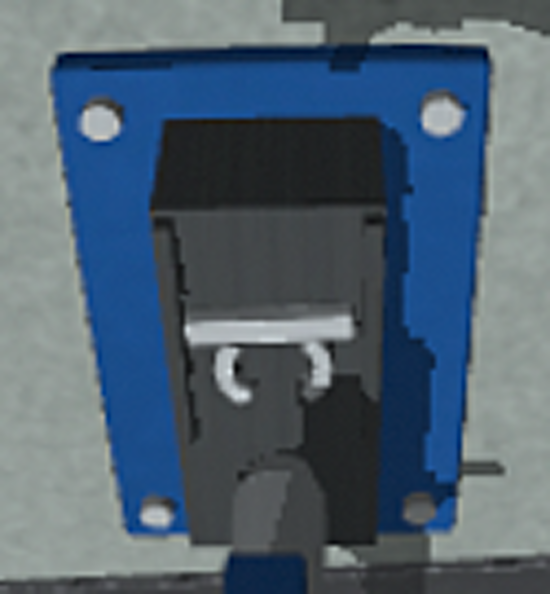

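```bash
python3 - <<'E'
from h import *
np.set_printoptions(suppress=True,precision=4)
c=load("w1");P=fcloud(c);g=c["color"].astype(int);x,y,z=P[...,0],P[...,1],P[...,2]
yaw=np.radians(-3.6);e=np.array([np.cos(yaw),np.sin(yaw)]);n=np.array([-e[1],e[0]])
s=P[...,:2]@e;l=P[...,:2]@n
reg=(x>.45)&(x<.85)&(abs(y+.19)<.05)
T=reg&(z>.059)&(z<.0725)
print("front",np.percentile(s[T&(l>-.175)&(l<-.135)],[0,.5,2]))
k=T&(s<.66);
for a in np.arange(.58,.69,.012):
    q=T&(abs(s-a)<.006);print(a.round(3),np.percentile(l[q],[1,99]),np.percentile(l[q],[1,99]).mean())
# shaft
for n_ in ["w1","scene0","side0"]:
    c2=load(n_);Q=fcloud(c2) if n_=="w1" else cloud(c2);Q=Q.reshape(-1,3)
    Q=Q[(Q[:,2]>.085)&(Q[:,2]<.125)&(Q[:,0]>.63)&(Q[:,0]<.72)&(abs(Q[:,1]+.195)<.04)]
    if len(Q)<10: print(n_,len(Q));continue
    # circle fit radius .015
    from scipy.optimize import least_squares
    f=lambda p:np.hypot(Q[:,0]-p[0],Q[:,1]-p[1])-.015
    r=least_squares(f,[.68,-.195],loss='soft_l1',f_scale=.001);print(n_,len(Q),r.x,np.abs(r.fun).mean(), "s,l",r.x@e,r.x@n)
# bar top surface
m=reg&(z>.0645)&(g.min(2)>140)&(s>.59)&(s<.66);
for a in np.arange(-.18,-.13,.004):
    q=m&(abs(l-a)<.002)
    if q.sum(): print(a.round(3),q.sum(),np.sort(s[q])[[0,-1]],z[q].max())
E
```

```text
front [0.5816 0.5827 0.5833]
0.58 [-0.1865 -0.1236] -0.15505351664294392
0.592 [-0.1858 -0.1234] -0.15463854207573458
0.604 [-0.1854 -0.1246] -0.15499111674551763
0.616 [-0.1853 -0.1245] -0.15492020829309527
0.628 [-0.1861 -0.1242] -0.1551530185110924
0.64 [-0.1863 -0.1241] -0.15518259982772228
0.652 [-0.1849 -0.1235] -0.15419628076453865
0.664 [-0.1864 -0.1233] -0.1548710498642118
0.676 [-0.1848 -0.1241] -0.15444860791536344
0.688 [-0.1865 -0.1242] -0.15535450488126482
w1 310 [ 0.6791 -0.1985] 0.000969040668023608 s,l 0.6901876179351698 -0.1554603034311151
scene0 113 [ 0.6789 -0.1989] 0.004856552306040009 s,l 0.6900800306706245 -0.1558682663247089
side0 220 [ 0.6827 -0.1988] 0.006858269267435277 s,l 0.6937973300793947 -0.15551119378483313
-0.18 6 [0.6198 0.6246] 0.06901627256945754
-0.176 15 [0.6183 0.6245] 0.06963298862962158
-0.172 27 [0.6178 0.6417] 0.06897595246897555
-0.168 45 [0.6181 0.6473] 0.06923029873421417
-0.164 19 [0.618  0.6484] 0.06925175480677637
-0.16 19 [0.6177 0.626 ] 0.06860395923223019
-0.156 16 [0.6176 0.6258] 0.06924473519231548
-0.152 15 [0.6178 0.6253] 0.06885577659398444
-0.148 15 [0.6173 0.625 ] 0.0696309015862269
-0.144 30 [0.618  0.6428] 0.06881197634034283
-0.14 39 [0.6167 0.6434] 0.06962577865096052
-0.136 15 [0.616  0.6233] 0.06905120481020034
-0.132 5 [0.6169 0.6233] 0.06848400357928555
```

```bash
python3 - <<'E'
from h import *
from cell import robot
o=robot.get_obs()
d=delta(o,graspR(np.radians(-12.5),1),[.47,.23,.27]);print(d,d[0]/8,d[1]/2)
E
```

```text
(array([399.8, -42.7, -25.4]), array([-0.06, -4.03,  7.  ])) [49.975  -5.3375 -3.175 ] [-0.03  -2.015  3.5  ]
```

```bash
python3 -m pendant '[50,-5.3,-3.2,0,0,0,85, 50,-5.3,-3.2,0,0,0,85, 50,-5.3,-3.2,0,0,0,85, 50,-5.3,-3.2,0,0,0,85, 50,-5.3,-3.2,0,0,0,85, 50,-5.3,-3.2,0,0,0,85, 50,-5.3,-3.2,0,-2,3.5,85, 50,-5.3,-3.2,0,-2,3.5,85, 0,0,0,0,0,0,85, 0,0,0,0,0,0,85]'
python3 - <<'E'
from h import *
from cell import robot
o=robot.get_obs();print(o["q"])
c=snap("wrist","w2");a,b=[int(i) for i in fproj(c,[.637,.193,.05])];print(a,b)
a=max(0,min(a,570));b=max(0,b)
cr=c["color"][max(0,b-70):b+65,max(0,a-70):a+70];cv2.imwrite("pics/w2c.png",cv2.resize(cr,None,fx=4.2,fy=4.2,interpolation=cv2.INTER_CUBIC))
E
```

```text
time_s: 5.65
tcp_pos: [0.4727, 0.2306, 0.27]
ee_rot: [2.619, 0.0, 1.356]
ft_force: [-0.2, -0.6, -0.1]
finger_gap: 0.994
[ 0.48342232 -0.4589762   2.05017036 -0.35792928  1.15947113 -0.79353825]
319 195
```

View pics/w2.png

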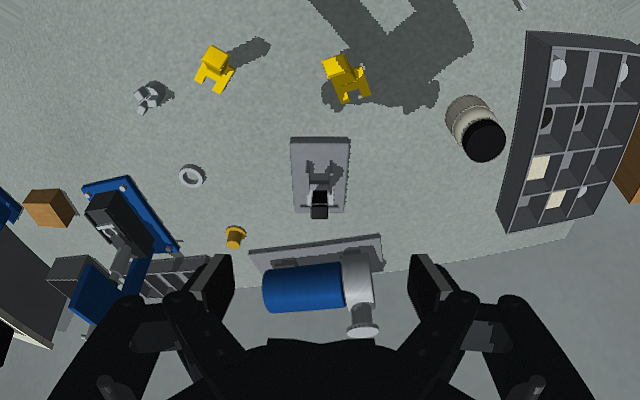

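View pics/w2c.png

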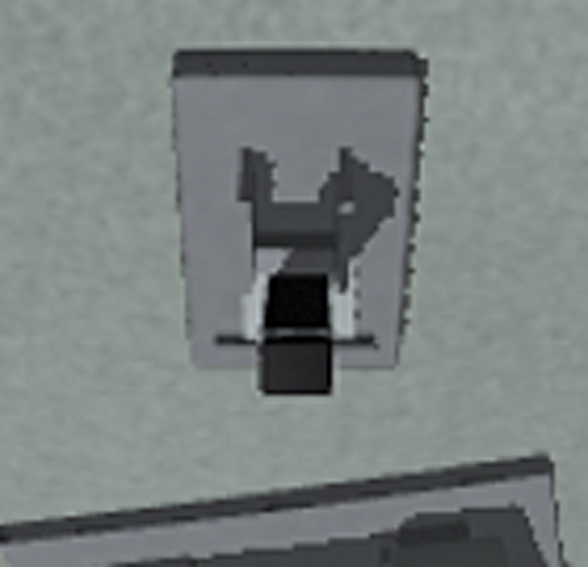

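```bash
python3 - <<'E'
from h import *
np.set_printoptions(suppress=True,precision=4)
c=load("w2");P=fcloud(c);g=c["color"].astype(int);x,y,z=P[...,0],P[...,1],P[...,2]
reg=(x>.54)&(x<.72)&(y>.12)&(y<.26)
Q=P[reg&(z>.01)&(z<.03)];print("base",len(Q),cv2.minAreaRect((Q[:,:2]*1000).astype(np.float32)),"tab",np.median(z[(abs(z)<.01)&(x>.5)&(x<.6)&(y>0)&(y<.3)]),"plate z",np.median(Q[:,2]))
H=reg&(z>.045);Q=P[H];print("high",len(Q),Q.min(0),Q.max(0))
top=Q[Q[:,2]>.118];print(len(top),top.mean(0))
mu=Q.mean(0);u,s,vt=np.linalg.svd(Q-mu,full_matrices=False);print(mu,vt,s)
yaw=np.radians(-12.5);Rz=Ro.from_euler('z',yaw).as_matrix();F=Q@Rz  # coords in rest frame
for a in np.arange(.05,.135,.008):
    k=abs(F[:,2]-a)<.004
    if k.sum()>3: print(a.round(3),k.sum(),"x",F[k,0].min(),np.median(F[k,0]),F[k,0].max(),"y",F[k,1].min(),F[k,1].max(),(F[k,1].min()+F[k,1].max())/2)
B=P[reg&(z>.01)&(z<.035)]@Rz;bx=np.percentile(B,[.5,99.5],axis=0);print("base frame",bx,bx.mean(0))
m=reg&(z>.012)&(z<.045)&(g.min(2)>180);B=P[m]@Rz;print("blade",len(B),B.min(0),B.max(0))
E
```

```text
base 3256 ((634.451904296875, 193.03988647460938), (80.70870208740234, 133.9071502685547), 77.17559051513672) tab 0.0011167925754141422 plate z 0.020963657439007417
high 757 [0.5846 0.1755 0.0451] [0.639  0.2179 0.1274]
229 [0.5928 0.202  0.1231]
[0.6045 0.1993 0.0854] [[ 0.3228 -0.0808 -0.943 ]
 [-0.2509 -0.968  -0.0029]
 [ 0.9126 -0.2375  0.3327]] [0.9165 0.2449 0.1729]
0.05 211 x 0.539004687510903 0.557135484264998 0.5786087743881064 y 0.3070323234727481 0.3432755006645239 0.325153912068636
0.058 105 x 0.5547019772342114 0.5609809953865862 0.5657852477216001 y 0.31367815896733686 0.339142718310185 0.32641043863876096
0.066 15 x 0.5580404936573076 0.5598670622651368 0.5606724389703635 y 0.3179394115545734 0.33500036948120526 0.3264698905178893
0.074 28 x 0.5522786664550824 0.5549082492345212 0.5571093119698365 y 0.3156690654993931 0.33487997247492 0.32527451898715654
0.082 19 x 0.5484049251631236 0.5494943238084333 0.5516222217620508 y 0.31594574862211744 0.3346389550619353 0.3252923518420264
0.09 42 x 0.5433163822414085 0.5463417825655486 0.5480066798327202 y 0.3161361311430696 0.
[... 286 characters left out ...]
217822785
0.114 38 x 0.5289999240381871 0.5313429782067562 0.5326719723855324 y 0.3157905206268768 0.33512639517501713 0.32545845790094696
0.122 201 x 0.5280945706383894 0.5343954102656945 0.5421881480056137 y 0.31584083280434155 0.33514094210394596 0.3254908874541438
0.13 28 x 0.5366270802506035 0.5401776070014555 0.5416813144180394 y 0.31704771796990877 0.334005782555947 0.3255267502629279
base frame [[0.5114 0.2859 0.0106]
 [0.6427 0.3653 0.0331]] [0.5771 0.3256 0.0218]Traceback (most recent call last):
  File "<stdin>", line 14, in <module>
    return umr_minimum(a, axis, None, out, keepdims, initial, where)
ValueError: zero-size array to reduction operation minimum which has no identity
```

```bash
cat >> h.py <<'E'
RY=np.radians(-12.7);GRIP0=np.array([.6113,.1981,.0905])
FY=np.radians(-3.6);FE=np.array([np.cos(FY),np.sin(FY),0]);FN=np.array([-FE[1],FE[0],0])
SH=FE*.690+FN*-.1549
E
python3 - <<'E'
from h import *
from cell import robot
o=robot.get_obs();R=graspR(RY,1)
g=GRIP0+.019*R[:,2];print(g)
d=delta(o,R,g-.09*R[:,2]);print(d);d=delta(o,R,g);print(d)
E
```

```text
[0.62056758 0.19601146 0.07404552]
(array([ -1.1,  33.1, 155.6]), array([-0.03, -0.16,  0.25]))
(array([ -1.3,  33.2, 245.6]), array([-0.03, -0.16,  0.25]))
```

```bash
python3 -m pendant '[-0.3,8.3,38.9,0,-0.16,0.25,85, -0.3,8.3,38.9,0,0,0,85, -0.3,8.3,38.9,0,0,0,85, -0.3,8.2,38.9,0,0,0,85, 0,0,0,0,0,0,85, 0,0,0,0,0,0,85]' 80
python3 - <<'E'
from h import *
from cell import robot
o=robot.get_obs();R=graspR(RY,1)
g=GRIP0+.019*R[:,2];d=delta(o,R,g);print(d)
c=snap("wrist","w3")
P=fcloud(c);x,y,z=P[...,0],P[...,1],P[...,2]
Q=P[(x>.56)&(x<.66)&(y>.15)&(y<.25)&(z>.052)&(z<.14)]
yaw=np.radians(-12.5);F=Q@Ro.from_euler('z',yaw).as_matrix()
for a in np.arange(.05,.135,.008):
    k=abs(F[:,2]-a)<.004
    if k.sum()>3: print(a.round(3),k.sum(),"x",np.median(F[k,0]).round(4),"y",F[k,1].min(),F[k,1].max(),(F[k,1].min()+F[k,1].max())/2)
E
```

```text
time_s: 6.45
tcp_pos: [0.5769, 0.2049, 0.1531]
ee_rot: [2.617, -0.001, 1.348]
ft_force: [0.4, -0.1, -0.0]
finger_gap: 0.994
(array([ 0.9, -1. , 90.8]), array([ 0.04, -0.  , -0.09]))
0.05 78 x 0.5572 y 0.31372943610650794 0.33835206532118783 0.32604075071384786
0.058 305 x 0.5612 y 0.312736220765533 0.33843941585088977 0.3255878183082114
0.066 87 x 0.5588 y 0.3163393544885946 0.3364614716340639 0.3264004130613293
0.074 62 x 0.5553 y 0.3165649570306575 0.33618615309518995 0.3263755550629237
0.082 99 x 0.5504 y 0.31634591033868337 0.33631298912226576 0.32632944973047456
0.09 89 x 0.5454 y 0.3165095907863622 0.33605475350816005 0.32628217214726113
0.098 115 x 0.5414 y 0.3163191751030783 0.3356958142186706 0.3260074946608744
0.106 133 x 0.5359 y 0.316610052165874 0.3359608022264441 0.32628542719615905
0.114 159 x 0.5309 y 0.3158493179512229 0.33587400670618445 0.32586166232870367
0.122 652 x 0.5338 y 0.31599927520531257 0.33614432817100004 0.3260718016881563
0.13 99 x 0.5405 y 0.3170951596962686 0.33520040083958613 0.32614778026792735
```

View pics/w3.png

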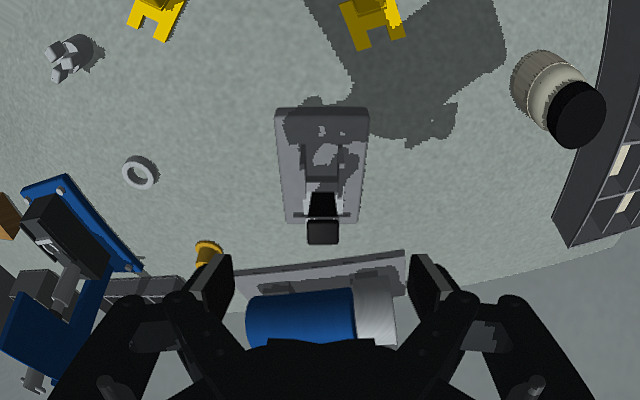

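```bash
python3 -m pendant '[0.4,-0.5,30,0,0,0,85, 0.4,-0.5,30,0,0,0,85, 0.4,0,30.5,0,0,0,85, 0,0,0,0,0,0,85, 0,0,0,0,0,0,0, 0,0,0,0,0,0,0, 0,0,0,0,0,0,0, 0,0,0,0,0,0,0, 0,0,0,0,0,0,0, 0,0,0,0,0,0,0]' 90
python3 - <<'E'
from h import *
from cell import robot
o=robot.get_obs();R=graspR(RY,1)
g=GRIP0+.019*R[:,2];d=delta(o,R,g);print(d)
c=snap("wrist","w4")
E
```

```text
time_s: 7.75
tcp_pos: [0.6207, 0.1977, 0.0741]
ee_rot: [2.617, -0.001, 1.35]
ft_force: [-2.0, 0.1, 5.3]
finger_gap: 0.221
(array([-1.7,  0.1,  0.2]), array([ 0.06, -0.06,  0.04]))
```

View pics/w4.png

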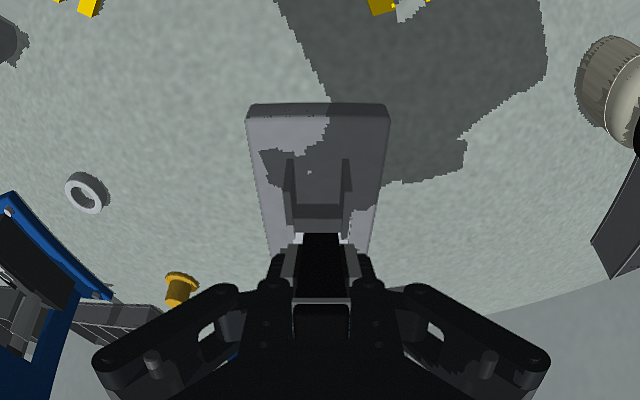

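```bash
python3 -m pendant '[0,5,-8.7,0,0,0,0, 0,10,-17.3,0,0,0,0, 0,15,-26,0,0,0,0, 0,20,-34.6,0,0,0,0, 0,20,-34.6,0,0,0,0, 0,0,0,0,0,0,0, 0,0,0,0,0,0,0]'
python3 - <<'E'
from h import *
from cell import robot
o=robot.get_obs();R=graspR(FY,1)
def tcp(s,z,l=-.1552): return FE*(s-.069)+FN*l+np.array([0,0,z+.0675])+.019*R[:,2]
print(tcp(.595,.065))
for t in [tcp(.575,.150),tcp(.595,.10),tcp(.595,.065)]: print(t,delta(o,R,t))
a=snap("scene","s5");b=snap("side","d5");snap("wrist","w5")
def crop(c,X,w,s):
    u,v=[int(i) for i in proj(c,X)];return cv2.resize(c["color"][max(0,v-w):v+w,u-w:u+w],None,fx=s,fy=s,interpolation=cv2.INTER_CUBIC)
X=[.64,.19,.18]
cv2.imwrite("pics/c5.png",np.hstack([crop(a,X,45,4.4),crop(b,X,45,4.4)]))
E
```

```text
time_s: 8.68
tcp_pos: [0.6195, 0.1973, 0.2123]
ee_rot: [2.62, 0.0, 1.35]
ft_force: [-0.2, -0.5, -1.8]
finger_gap: 0.222
[ 0.52469822 -0.18851807  0.11604552]
[ 0.50473769 -0.18726226  0.20104552] (array([-400.4,  -29.6,   -3.9]), array([-0.12,  4.55, -7.84]))
[ 0.52469822 -0.18851807  0.15104552] (array([-397.2,  -37.4,   49.3]), array([-0.12,  4.55, -7.84]))
[ 0.52469822 -0.18851807  0.11604552] (array([-397.2,  -54.8,   79.7]), array([-0.12,  4.55, -7.84]))
```

View pics/c5.png

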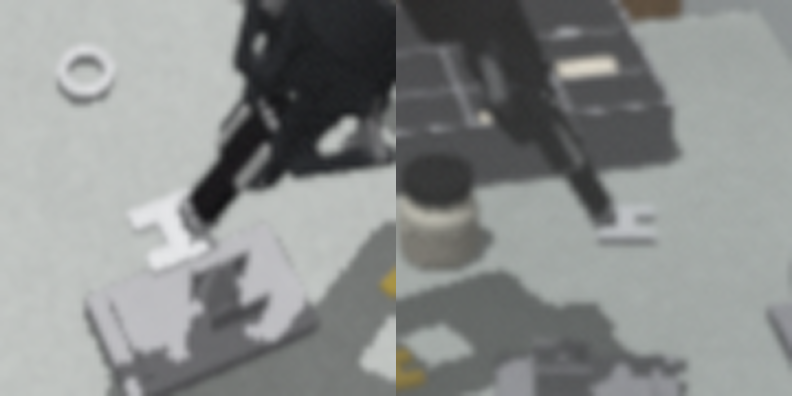

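View pics/w5.png

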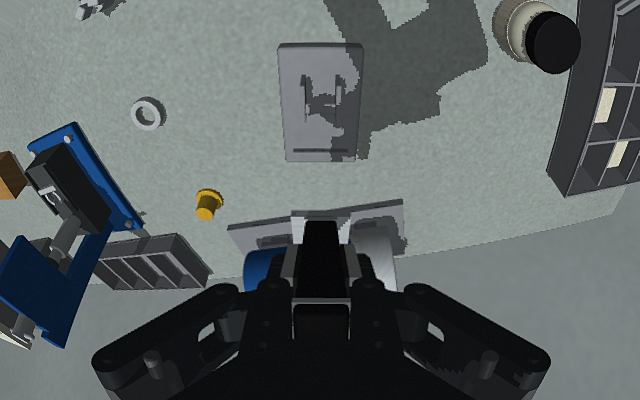

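```bash
python3 -m pendant '[-8.3,-32.3,-18.7,0,0,0,0, -8.3,-32.3,-18.7,0,0,0,0, -8.3,-32.3,-18.7,0,0,0,0, -46.9,8.4,6.5,0,0,0,0, -46.9,8.4,6.5,0,0,0,0, -46.9,8.4,6.5,0,0,0,0, -46.9,8.4,6.5,0,0,0,0, -46.9,8.4,6.5,0,0,0,0, -46.9,8.4,6.5,0,0,0,0, -46.9,8.4,6.5,0,0,0,0, -46.9,8.4,6.5,0,0,0,0, 0,0,0,0,2.3,-3.9,0, 0,0,0,0,2.3,-3.9,0, 0,0,0,0,0,0,0]'
cat >> h.py <<'E'
RF=graspR(FY,1)
def tcp(s,z,l=-.1552): return FE*(s-.069)+FN*l+np.array([0,0,z+.0675])+.019*RF[:,2]
def tipnow(o):
    R,p=tool(o);g=p-.019*R[:,2];yx=np.cross(R[:,0],[0,0,1.]); 
    L=Ro.from_matrix(R@graspR(0,1).T).as_matrix();t=g+L@np.array([.069,0,-.0675]);return np.array([t@FE,t@FN,t[2]]).round(4)
E
python3 - <<'E'
from h import *
from cell import robot
o=robot.get_obs();print(tipnow(o),o["q"])
for t in [tcp(.595,.10),tcp(.595,.065)]: print(t,delta(o,RF,t))
snap("wrist","w6")
E
```

```text
time_s: 10.58
tcp_pos: [0.5046, -0.1874, 0.2]
ee_rot: [2.621, -0.003, 1.506]
ft_force: [0.2, 0.3, -2.4]
finger_gap: 0.222
[ 0.5747 -0.1553  0.1487] [-0.63802632 -0.46453214  2.16998646  0.32558741  1.01307906 -2.25683094]
[ 0.52469822 -0.18851807  0.15104552] (array([ 0. , -6.9, 52.5]), array([-0.19, -0.06, -0.19]))
[ 0.52469822 -0.18851807  0.11604552] (array([ -0.1, -24.3,  82.8]), array([-0.19, -0.06, -0.19]))
```

View pics/w6.png

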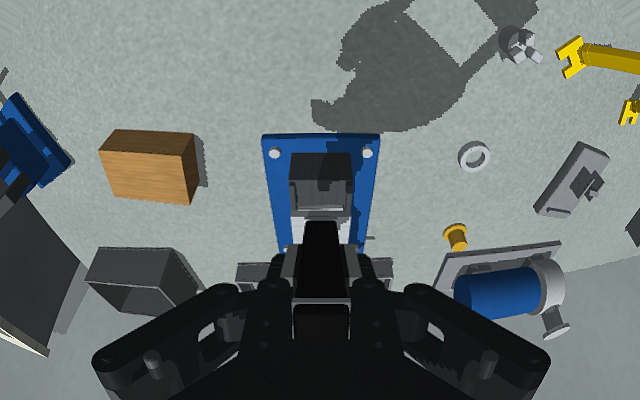

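Fork aligned above the track; go down behind the clip.

```bash
python3 -m pendant '[0,-2.3,17.5,-0.2,0,-0.2,0, 0,-2.3,17.5,0,0,0,0, 0,-2.3,17.5,0,0,0,0, 0,-5.8,10.1,0,0,0,0, 0,-5.8,10.1,0,0,0,0, 0,-5.8,10.1,0,0,0,0, 0,0,0,0,0,0,0, 0,0,0,0,0,0,0]'
python3 - <<'E'
from h import *
from cell import robot
o=robot.get_obs();print(tipnow(o));print(delta(o,RF,tcp(.595,.065)),o["ft_force"])
a=snap("scene","s7");b=snap("side","d7");snap("wrist","w7")
def crop(c,X,w,s):
    u,v=[int(i) for i in proj(c,X)];return cv2.resize(c["color"][max(0,v-w):v+w,u-w:u+w],None,fx=s,fy=s,interpolation=cv2.INTER_CUBIC)
X=[.62,-.195,.08]
cv2.imwrite("pics/c7.png",np.hstack([crop(a,X,32,6.2),crop(b,X,32,6.2)]))
E
```

```text
time_s: 11.62
tcp_pos: [0.5262, -0.1884, 0.1184]
ee_rot: [2.614, 0.001, 1.511]
ft_force: [0.3, -0.0, -2.1]
finger_gap: 0.22
[ 0.5966 -0.1548  0.0676]
(array([-0.3, -2.4,  1.3]), array([ 0.21, -0.04,  0.15])) [ 0.30742175 -0.04341452 -2.1314658 ]
```

View pics/c7.png

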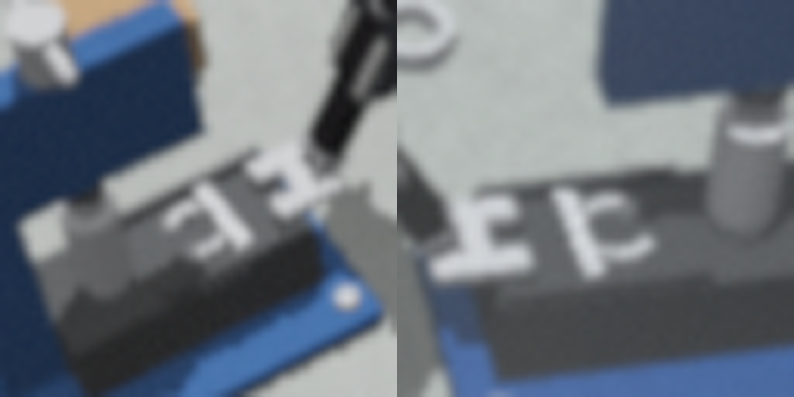

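View pics/w7.png

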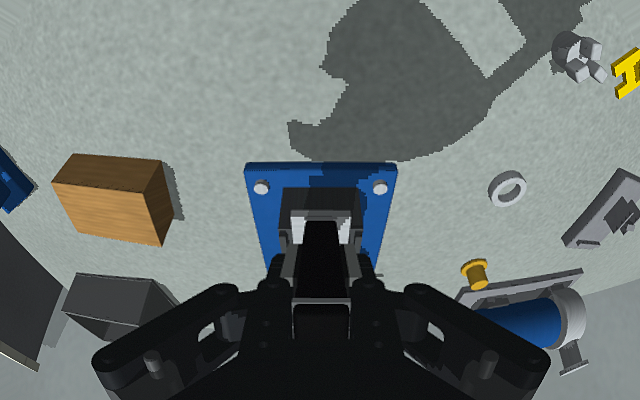

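```bash
python3 -m pendant '[0,-1.3,2.3,0,0,0,0, 0,0,0,0,0,0,0, 0,0,0,0,0,0,0]'
python3 - <<'E'
from h import *
from cell import robot
o=robot.get_obs();print(tipnow(o),o["ft_force"])
for n in ("side","scene"):
    c=snap(n,n+"8");P=cloud(c);g=c["color"].min(2);s=P@FE;l=P@FN;z=P[...,2];k=(abs(l+.155)<.026)&(z>.05)&(z<.08)
    m=k&(g>150)&(s<.607)&(s>.55);q=k&(g>150)&(s>.612)&(s<.625);f=k&(g<120)&(s>.6)&(s<.615)
    print(n,"blade",m.sum(),np.median(z[m]),"s max",np.percentile(s[m],97),"l",l[m].min(),l[m].max(),"bar",q.sum(),np.median(z[q]),np.percentile(s[q],3),"l",l[q].min(),l[q].max(),"floor",np.median(z[f]))
E
```

```text
time_s: 12.15
tcp_pos: [0.5259, -0.1881, 0.1152]
ee_rot: [2.615, 0.0, 1.511]
ft_force: [0.1, -0.3, -1.7]
finger_gap: 0.22
[ 0.5963 -0.1545  0.0643] [ 0.13886197 -0.33731696 -1.74810381]
side blade 128 0.0661988577662557 s max 0.5972498018937986 l -0.17614683085892235 -0.129966943746675 bar 38 0.06610370206058164 0.6176621548241027 l -0.17812831672036072 -0.13326659197285004 floor 0.05884788211844356
scene blade 95 0.0655311896594262 s max 0.595300292629096 l -0.18075671983493968 -0.13236484377483723 bar 35 0.0650969765654889 0.6143177016257928 l -0.17725087281914503 -0.13189130098352078 floor 0.059679086156380186
```

```bash
python3 -m pendant '[0,4.3,2.5,0,0,0,0, 0,4.3,2.5,0,0,0,0, 0,4.3,2.5,0,0,0,0, 0,3.5,2,0,0,0,0, 0,3.5,2,0,0,0,0, 0,3.5,2,0,0,0,0, 0,3.5,2,0,0,0,0, 0,3.5,2,0,0,0,0, 0,3.5,2,0,0,0,0, 0,3.5,2,0,0,0,0, 0,0,0,0,0,0,0, 0,0,0,0,0,0,0]'
python3 - <<'E'
from h import *
from cell import robot
o=robot.get_obs();print(tipnow(o),o["ft_force"])
ims=[]
for n in ("side","scene"):
    c=snap(n,n+"9");P=cloud(c);g=c["color"].min(2);s=P@FE;l=P@FN;z=P[...,2]
    u,v=[int(i) for i in proj(c,[.64,-.195,.07])];w=32;ims.append(cv2.resize(c["color"][v-w:v+w,u-w:u+w],None,fx=6.2,fy=6.2,interpolation=cv2.INTER_CUBIC))
cv2.imwrite("pics/c9.png",np.hstack(ims))
E
```

```text
time_s: 13.75
tcp_pos: [0.569, -0.1906, 0.1154]
ee_rot: [2.615, 0.0, 1.511]
ft_force: [-0.2, -0.2, -2.1]
finger_gap: 0.222
[ 0.6394 -0.1544  0.0645] [-0.17962432 -0.18646318 -2.0503645 ]
```

View pics/c9.png

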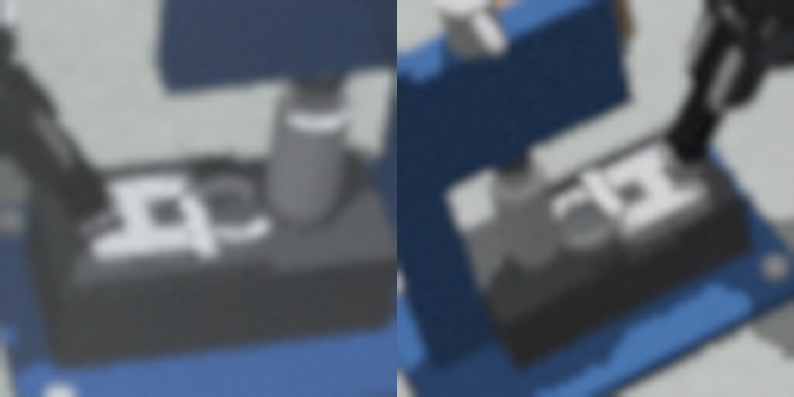

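```bash
python3 -m pendant '[0,2.6,1.5,0,0,0,0, 0,2.6,1.5,0,0,0,0, 0,2.6,1.5,0,0,0,0, 0,2.6,1.5,0,0,0,0, 0,2.6,1.5,0,0,0,0, 0,0,0,0,0,0,0]'
python3 - <<'E'
from h import *
from cell import robot
o=robot.get_obs();print(tipnow(o),o["ft_force"])
E
python3 -m pendant '[0,2.6,1.5,0,0,0,0, 0,2.6,1.5,0,0,0,0, 0,2.6,1.5,0,0,0,0, 0,2.6,1.5,0,0,0,0, 0,0,0,0,0,0,0]'
python3 - <<'E'
from h import *
from cell import robot
o=robot.get_obs();print(tipnow(o),o["ft_force"])
ims=[]
for n in ("side","scene"):
    c=snap(n,n+"10");P=cloud(c);g=c["color"].min(2);s=P@FE;l=P@FN;z=P[...,2]
    u,v=[int(i) for i in proj(c,[.66,-.195,.07])];w=32;ims.append(cv2.resize(c["color"][v-w:v+w,u-w:u+w],None,fx=6.2,fy=6.2,interpolation=cv2.INTER_CUBIC))
cv2.imwrite("pics/c10.png",np.hstack(ims))
E
```

```text
time_s: 14.6
tcp_pos: [0.5831, -0.1913, 0.1145]
ee_rot: [2.618, -0.0, 1.512]
ft_force: [-5.2, -0.4, -1.0]
finger_gap: 0.221
[ 0.6534 -0.154   0.0634] [-5.17001122 -0.38879027 -0.96938749]
time_s: 15.22
tcp_pos: [0.5966, -0.1924, 0.116]
ee_rot: [2.614, 0.001, 1.511]
ft_force: [-0.8, 0.3, -1.0]
finger_gap: 0.225
[ 0.6672 -0.1545  0.0652] [-0.79956477  0.30591886 -1.0297082 ]
```

View pics/c10.png

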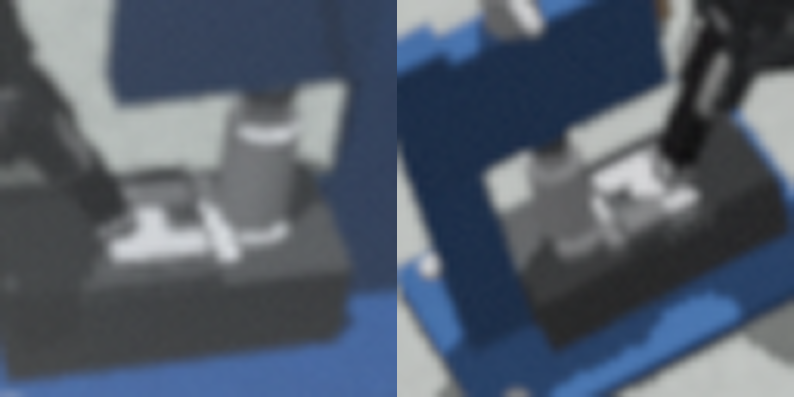

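Push force rose to 5 N and then fell away: it seems to have snapped. I push on gently to seat it and watch the force.

```bash
python3 -m pendant '[0,1.3,0.7,0,0,0,0, 0,1.3,0.8,0,0,0,0, 0,0,0,0,0,0,0]'
python3 -m pendant '[0,0.9,0.5,0,0,0,0, 0,0,0,0,0,0,0]'
python3 - <<'E'
from h import *
from cell import robot
o=robot.get_obs();print(tipnow(o),o["ft_force"])
ims=[]
for n in ("side","scene"):
    c=snap(n,n+"11");P=cloud(c);g=c["color"].min(2);s=P@FE;l=P@FN;z=P[...,2]
    u,v=[int(i) for i in proj(c,[.66,-.195,.07])];w=32;ims.append(cv2.resize(c["color"][v-w:v+w,u-w:u+w],None,fx=6.2,fy=6.2,interpolation=cv2.INTER_CUBIC))
cv2.imwrite("pics/c11.png",np.hstack(ims))
E
```

```text
time_s: 15.7
tcp_pos: [0.5991, -0.1925, 0.1156]
ee_rot: [2.615, 0.0, 1.511]
ft_force: [-0.9, 1.2, -1.9]
finger_gap: 0.222
time_s: 15.95
tcp_pos: [0.5996, -0.1924, 0.1151]
ee_rot: [2.616, -0.0, 1.511]
ft_force: [-2.1, 0.2, -1.3]
finger_gap: 0.22
[ 0.67   -0.1542  0.0641] [-2.07040654  0.22643401 -1.31905386]
```

View pics/c11.png

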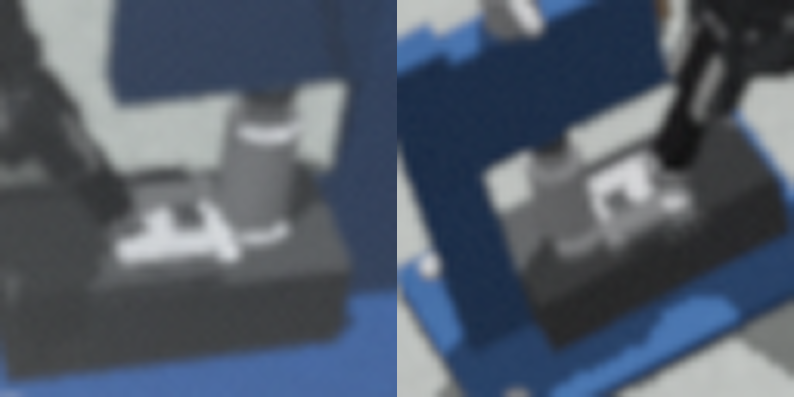

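```bash
python3 -m pendant '[0,0.9,0.5,0,0,0,0, 0,0,0,0,0,0,0]'; python3 -m pendant '[0,0.9,0.5,0,0,0,0, 0,0,0,0,0,0,0]'
python3 -c "
from h import *
from cell import robot
o=robot.get_obs();print(tipnow(o),o['ft_force'])"
```

```text
time_s: 16.3
tcp_pos: [0.6, -0.1923, 0.1146]
ee_rot: [2.618, -0.0, 1.512]
ft_force: [-5.9, 0.2, -1.0]
finger_gap: 0.221
time_s: 16.55
tcp_pos: [0.6004, -0.1923, 0.1147]
ee_rot: [2.62, -0.0, 1.512]
ft_force: [-14.4, 0.2, 5.1]
finger_gap: 0.222
[ 0.6707 -0.154   0.0636] [-14.41222371   0.15390259   5.13532474]
```

Firmly bottomed (14 N, no travel). Back off and check.

```bash
python3 -m pendant '[0,-2.6,-1.5,0,0,0,0, 0,-8.7,-5,0,0,0,0, 0,-13,-7.5,0,0,0,0, 0,-13,-7.5,0,0,0,0, 0,-13,-7.5,0,0,0,0, 0,-13,-7.5,0,0,0,0, 0,0,0,0,0,0,0]'
python3 - <<'E'
from h import *
from cell import robot
o=robot.get_obs();print(tipnow(o),o["ft_force"])
ims=[]
for n in ("side","scene"):
    c=snap(n,n+"12");P=cloud(c);g=c["color"].min(2);s=P@FE;l=P@FN;z=P[...,2]
    k=(abs(l+.155)<.026)&(z>.058)&(z<.075)&(g>120)&(s>.655)&(s<.69)
    print(n,k.sum(),np.percentile(s[k],[2,50,98]),np.percentile(l[k],[2,98]),np.median(z[k]))
    u,v=[int(i) for i in proj(c,[.66,-.195,.07])];w=32;ims.append(cv2.resize(c["color"][v-w:v+w,u-w:u+w],None,fx=6.2,fy=6.2,interpolation=cv2.INTER_CUBIC))
cv2.imwrite("pics/c12.png",np.hstack(ims))
E
```

```text
time_s: 17.42
tcp_pos: [0.5281, -0.1883, 0.1152]
ee_rot: [2.615, 0.0, 1.51]
ft_force: [-0.7, -0.0, -1.5]
finger_gap: 0.221
[ 0.5985 -0.1546  0.0644] [-0.67376671 -0.00735352 -1.48598   ]
side 64 [0.67030869 0.67636627 0.68921565] [-0.17934937 -0.14560482] 0.06575457633339898
scene 18 [0.66795334 0.67408861 0.67850346] [-0.16557631 -0.13416431] 0.06496692174835642
```

View pics/c12.png

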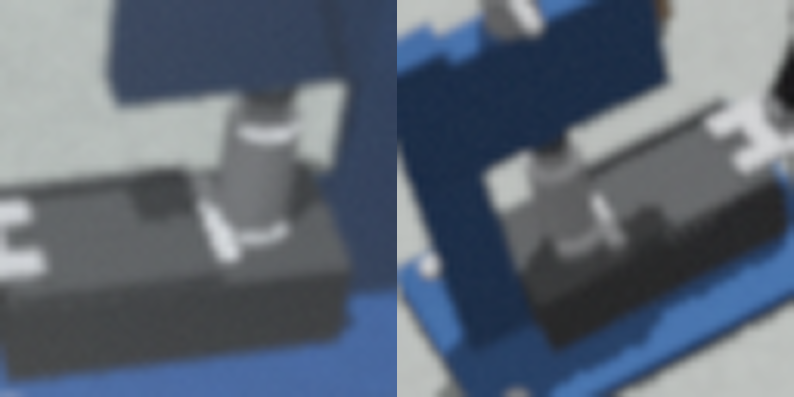

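Clip bar rear face at s≈0.669–0.670, so clip_mid ≈ 0.690 = shaft axis: home. I now carry the fork back to the rest.

```bash
python3 -m pendant '[0,7,-16,0,0,0,0, 0,7,-26,0,0,0,0, 0,7,-26,0,0,0,0, 0,7,-26,0,0,0,0, 0,0,0,0,0,0,0]'
python3 - <<'E'
from h import *
from cell import robot
o=robot.get_obs();print(tipnow(o),o["tcp_pos"])
Rr=Ro.from_euler('xyz',[2.617,-.001,1.350]).as_matrix();G=np.array([.6207,.1977,.0741])
R,p=tool(o);print(delta(o,Rr,G+[0,0,.11]))
# rotate last: mid point
W=np.array([.50,.19,.184]);print("mid",delta(o,Rr,W)[0]/8);
r=R.T@(G+[0,0,.11]-W)*1000;print(r/3)
E
```

```text
time_s: 18.15
tcp_pos: [0.5077, -0.188, 0.2155]
ee_rot: [2.609, 0.004, 1.511]
ft_force: [0.1, -0.2, -1.7]
finger_gap: 0.224
[ 0.5785 -0.1558  0.165 ] [ 0.50769395 -0.18801711  0.21548885]
(array([391.9,  62.1,  71.1]), array([ 0.5 , -4.38,  8.1 ]))
mid [47.125  -5.1625  1.2875]
[ 4.97949955 34.48354371 20.28299282]
```

```bash
python3 -m pendant '[47.1,-5.2,1.3,0,0,0,0, 47.1,-5.2,1.3,0,0,0,0, 47.1,-5.2,1.3,0,0,0,0, 47.1,-5.2,1.3,0,0,0,0, 47.1,-5.2,1.3,0,0,0,0, 47.1,-5.2,1.3,0,0,0,0, 47.1,-5.2,1.3,0,0,0,0, 47.1,-5.2,1.3,0,0,0,0, 5,34.5,20.3,0,0,0,0, 5,34.5,20.3,0,0,0,0, 5,34.5,20.3,0,0,0,0, 0,0,0,0.2,-2.2,4.05,0, 0,0,0,0.2,-2.2,4.05,0, 0,0,0,0,0,0,0, 0,0,0,0,0,0,0]'
python3 - <<'E'
from h import *
from cell import robot
o=robot.get_obs()
Rr=Ro.from_euler('xyz',[2.617,-.001,1.350]).as_matrix();G=np.array([.6207,.1977,.0741])
for h in (.11,.05,.01): print(delta(o,Rr,G+[0,0,h]))
snap("wrist","w13")
ims=[]
for n in ("side","scene"):
    c=snap(n,n+"13")
    u,v=[int(i) for i in proj(c,[.65,.19,.09])];w=40;ims.append(cv2.resize(c["color"][v-w:v+w,u-w:u+w],None,fx=5,fy=5,interpolation=cv2.INTER_CUBIC))
cv2.imwrite("pics/c13.png",np.hstack(ims))
E
```

```text
time_s: 20.02
tcp_pos: [0.6184, 0.199, 0.1791]
ee_rot: [2.624, -0.003, 1.351]
ft_force: [0.3, 0.7, -1.8]
finger_gap: 0.222
(array([-0.8,  4.7, -3. ]), array([-0.38, -0.16,  0.  ]))
(array([ -1. , -25. ,  49.1]), array([-0.38, -0.16,  0.  ]))
(array([ -1.1, -44.8,  83.8]), array([-0.38, -0.16,  0.  ]))
```

View pics/c13.png

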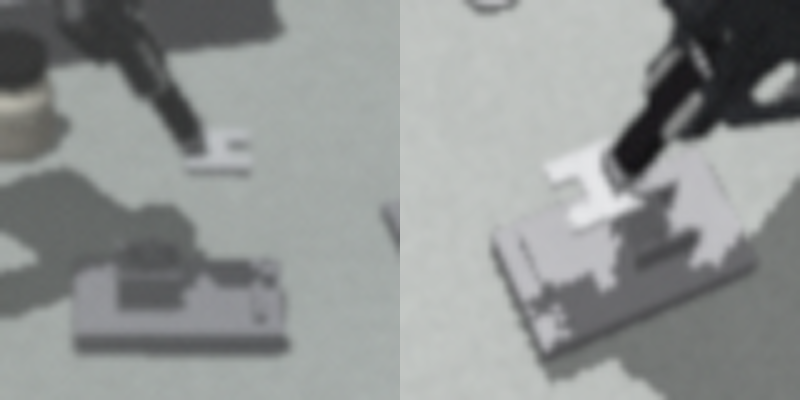

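```bash
python3 -m pendant '[-0.8,4.7,-3,-0.38,-0.16,0,0, 0,0,0,0,0,0,0, 0,-7.5,13,0,0,0,0, 0,-7.5,13,0,0,0,0, 0,-7.5,13,0,0,0,0, 0,-7.5,13,0,0,0,0, 0,-7.5,13,0,0,0,0, 0,0,0,0,0,0,0, 0,0,0,0,0,0,0]'
python3 - <<'E'
from h import *
from cell import robot
o=robot.get_obs()
Rr=Ro.from_euler('xyz',[2.617,-.001,1.350]).as_matrix();G=np.array([.6207,.1977,.0741])
for h in (.035,.01,0): print(delta(o,Rr,G+[0,0,h]))
E
```

```text
time_s: 21.3
tcp_pos: [0.6217, 0.1977, 0.1104]
ee_rot: [2.615, -0.002, 1.349]
ft_force: [0.4, -0.2, -1.6]
finger_gap: 0.22
(array([-0.2, -1.5,  0.7]), array([ 0.12, -0.01, -0.08]))
(array([ -0.3, -14.1,  22.3]), array([ 0.12, -0.01, -0.08]))
(array([ -0.3, -19.1,  30.9]), array([ 0.12, -0.01, -0.08]))
```

```bash
python3 -m pendant '[-0.1,-4.7,7.4,0,0,0,0, -0.1,-4.7,7.4,0,0,0,0, -0.1,-4.7,7.4,0,0,0,0, 0,0,0,0,0,0,0, 0,-1.5,2.6,0,0,0,0, 0,-1.5,2.6,0,0,0,0, 0,0,0,0,0,0,0]'
python3 - <<'E'
from h import *
from cell import robot
o=robot.get_obs()
Rr=Ro.from_euler('xyz',[2.617,-.001,1.350]).as_matrix();G=np.array([.6207,.1977,.0741])
print(delta(o,Rr,G))
E
```

```text
time_s: 22.18
tcp_pos: [0.6201, 0.1975, 0.0774]
ee_rot: [2.616, -0.001, 1.349]
ft_force: [0.3, -0.8, -1.6]
finger_gap: 0.22
(array([ 0.3, -1.2,  3.2]), array([ 0.06,  0.03, -0.07]))
```

```bash
python3 -m pendant '[0,-0.8,1.3,0,0,0,0, 0,-0.7,1.3,0,0,0,0, 0,0,0,0,0,0,0]'
```

```text
time_s: 22.55
tcp_pos: [0.6201, 0.1975, 0.0745]
ee_rot: [2.616, -0.001, 1.349]
ft_force: [-0.5, 0.3, -1.8]
finger_gap: 0.215
```

```bash
python3 -m pendant '[0,-0.4,0.7,0,0,0,0, 0,0,0,0,0,0,0]'; python3 -m pendant '[0,-0.4,0.7,0,0,0,0, 0,0,0,0,0,0,0]'
```

```text
time_s: 22.8
tcp_pos: [0.6205, 0.1976, 0.0742]
ee_rot: [2.615, -0.002, 1.349]
ft_force: [0.6, -0.5, -0.5]
finger_gap: 0.222
time_s: 23.05
tcp_pos: [0.621, 0.1977, 0.0741]
ee_rot: [2.614, -0.002, 1.349]
ft_force: [-0.1, -0.1, 3.8]
finger_gap: 0.218
```

Touching the rest floor (load taken off, +4 N) at the pickup height. Open slowly, then withdraw along the handle.

```bash
python3 -m pendant '[0,0,0,0,0,0,30, 0,0,0,0,0,0,50, 0,0,0,0,0,0,85, 0,0,0,0,0,0,85, 0,0,0,0,0,0,85, 0,0,0,0,0,0,85, 0,0,-10,0,0,0,85, 0,0,-20,0,0,0,85, 0,0,-30,0,0,0,85, 0,0,-40,0,0,0,85, 0,0,-40,0,0,0,85, 0,0,0,0,0,0,85, 0,0,0,0,0,0,85]'
python3 - <<'E'
from h import *
c=snap("wrist","w14")
P=fcloud(c);x,y,z=P[...,0],P[...,1],P[...,2]
Q=P[(x>.56)&(x<.66)&(y>.15)&(y<.25)&(z>.052)&(z<.14)]
F=Q@Ro.from_euler('z',np.radians(-12.5)).as_matrix()
for a in np.arange(.066,.135,.016):
    k=abs(F[:,2]-a)<.004
    if k.sum()>3: print(a.round(3),k.sum(),"x",np.median(F[k,0]).round(4),"y",F[k,1].min(),F[k,1].max(),(F[k,1].min()+F[k,1].max())/2)
ims=[]
for n in ("side","scene"):
    c=snap(n,n+"14")
    u,v=[int(i) for i in proj(c,[.63,.19,.06])];w=40;ims.append(cv2.resize(c["color"][v-w:v+w,u-w:u+w],None,fx=5,fy=5,interpolation=cv2.INTER_CUBIC))
cv2.imwrite("pics/c14.png",np.hstack(ims))
E
```

```text
time_s: 24.68
tcp_pos: [0.5514, 0.2128, 0.1937]
ee_rot: [2.616, -0.001, 1.349]
ft_force: [0.6, 0.4, -0.5]
finger_gap: 0.994
0.066 52 x 0.5604 y 0.31776788011890844 0.3370846688073002 0.32742627446310435
0.082 60 x 0.5508 y 0.3174980811344371 0.3373609590340283 0.3274295200842327
0.098 73 x 0.5402 y 0.31811281709097433 0.3367220985757329 0.32741745783335363
0.114 114 x 0.532 y 0.318027925860432 0.33839990931284064 0.3282139175866363
0.13 68 x 0.5412 y 0.3188256053035541 0.33739690278128553 0.3281112540424198
```

View pics/c14.png

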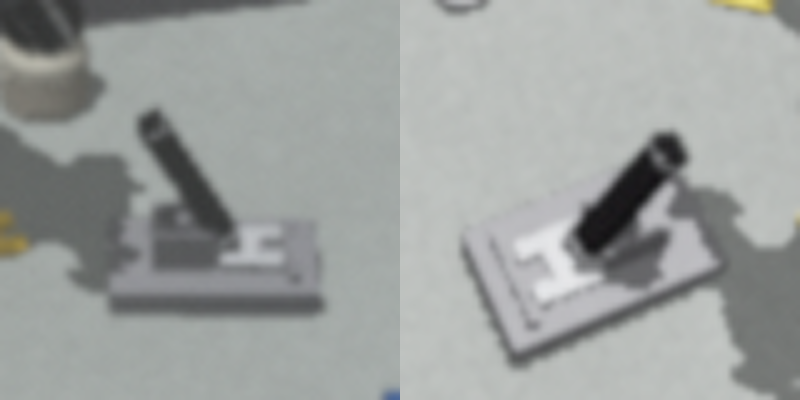

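View pics/w14.png

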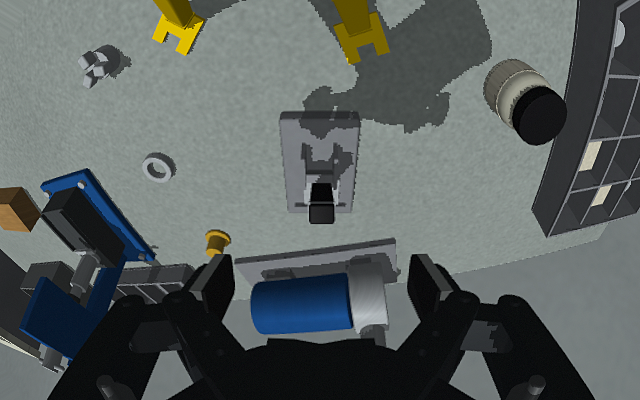

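The fork is back, standing within 2 mm of where it was. I have time, so I take a closer wrist look at the clip before handing in.

```bash
python3 -m pendant '[0,0,-40,0,0,0,85, 0,0,-40,0,0,0,85, -45,5,5,0,0,0,85, -45,5,5,0,0,0,85, -45,5,5,0,0,0,85, -45,5,5,0,0,0,85, -45,5,5,0,0,0,85, -45,5,5,0,0,0,85, -45,5,5,0,0,0,85, -45,5,5,0,0,0,85, -20,5,5,0,2.2,-4,85, 0,0,0,0,2.2,-4,85, 0,0,0,0,0,0,85, 0,0,0,0,0,0,85]'
python3 - <<'E'
from h import *
c=snap("wrist","w15");P=fcloud(c);g=c["color"].astype(int)
s=P@FE;l=P@FN;z=P[...,2]
u,v=[int(i) for i in fproj(c,[.66,-.195,.065])];print(u,v);w=32
cv2.imwrite("pics/c15.png",cv2.resize(c["color"][v-w:v+w,u-w:u+w],None,fx=9,fy=9,interpolation=cv2.INTER_CUBIC))
m=(z>.0645)&(z<.073)&(s>.655)&(s<.685)&(abs(l+.155)<.026)
for a in np.arange(-.18,-.13,.006):
    q=m&(abs(l-a)<.003)
    if q.sum(): print(a.round(3),q.sum(),np.sort(s[q])[[0,-1]])
E
```

```text
time_s: 26.58
tcp_pos: [0.4886, -0.1624, 0.2456]
ee_rot: [2.617, 0.002, 1.507]
ft_force: [1.1, 0.4, 0.6]
finger_gap: 0.999
304 218
-0.18 9 [0.66883328 0.67763741]
-0.174 24 [0.66911056 0.67805995]
-0.168 43 [0.6688692  0.68482176]
-0.162 37 [0.66885694 0.68143898]
-0.156 32 [0.66860171 0.67957391]
-0.15 42 [0.66945149 0.68167288]
-0.144 39 [0.66981715 0.68478808]
-0.138 35 [0.66921675 0.68487994]
-0.132 12 [0.6691842  0.67762855]
```

View pics/c15.png

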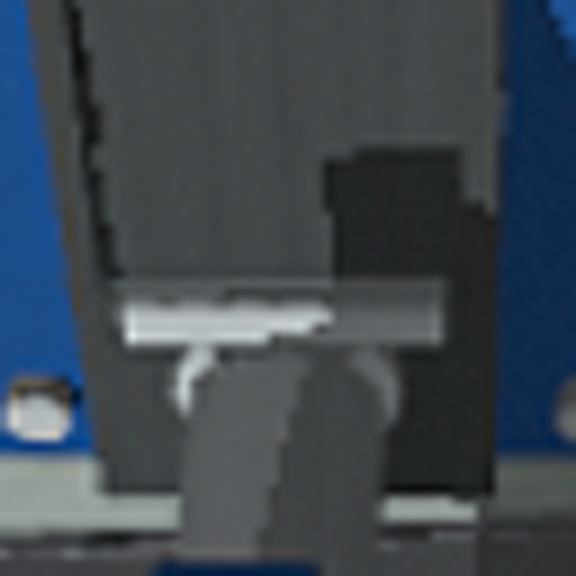

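View pics/w15.png

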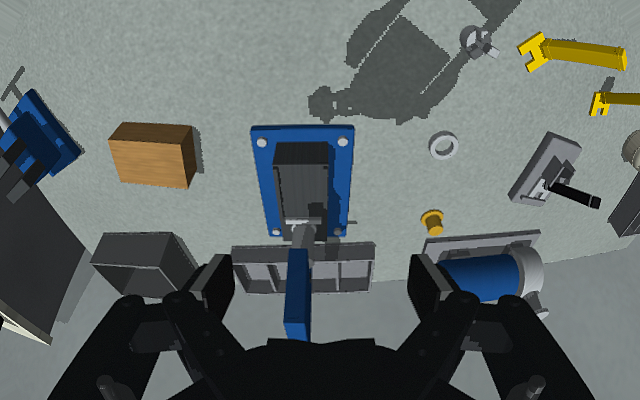

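```bash
python3 -c "
from cell import workorder
print(workorder.close_job())"
```

```text
the job is handed in; nothing more can be done
None
```

The clip is home on the shaft, the black-handled fork is back in its rest and released, and the job was handed in at about 27 s of the 67 s allowed. Only the fork touched the clip.

- **Clip:** the push force rose to about 5 N, dropped as the clip snapped in, then rose to 14 N with almost no further travel, so it was firmly seated. The last wrist picture put the bar's rear face at 0.669 m along the track, with the shaft axis at 0.690 m by the shaft and 0.6895 m by the track edge. That puts `clip_mid` within about 1 mm of home, which is about as fine as the cameras can measure.
- **Fork:** it stands as before, about 1 to 2 mm sideways of where it was, well inside the rest's 6 mm play. The gripper was open and clear of everything.
- **Other things:** the spacer, coupling, bushing, carton, jar and yellow forks looked undisturbed in the last pictures. I compared those by eye only. The last pictures I viewed did not show the screwdriver, and the arm did not go near it.

Nothing failed. The only disagreement was between cameras: the side and scene cameras put the bar's rear face at 0.670 and 0.668 m.

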